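# Clear the drilling jig, eject its locating pin, put the posts back

## Robot

A 7-joint arm with a two-finger parallel gripper is mounted at the origin on the work surface. World frame = base frame: x ahead of the robot, y to its left, z up, the work surface at z = 0. Lengths are in m, angles in rad, forces in N, time in s.
With the tool pointing down it reaches from about 0.425 to 0.875 m from the base axis. Payload 8.4 kg.
Tool frame: the origin (TCP) lies on the mounting face of the last link; the fingertips stand 173 mm ahead of it and the grasp point (between the pads) lies ctrl.grip_point_offset ahead of it (ctrl.grip_point_offset is the distance from the TCP to the grasp point, in m); z points along the fingers, y is the line along which they close (so a half turn about z gives the same grasp; the last joint's range is limited). The gripper opens to 85 mm and grips with 20 to 120 N. Pads are 22 mm wide; open, the fingers measure 114 mm over their backs; the gripper's body (76 mm by 85 mm) begins 54 mm behind the grasp point. The pads swing forward as they close: fully open they stand 13 mm farther back than shut.
Start: joints at [-1.42, 0.333, 0.04, 1.465, -0.013, 1.343, -0.059], TCP at [0.161, 0.63, 0.405] pointing down, gripper open.
Joint ranges: [-2.58, 2.58], [-0.38, 2.09], [-1.3, 1.39], [0.25, 2.4], [-1.5, 4.64], [0.08, 2.09], [-2.65, 2.65]. Speed limits (rad/s): [2.22, 2.22, 2.79, 2.79, 3.14, 3.14, 3.14].

## Interface

Orientations are given as a 3x3 rotation matrix whose columns are the frame's x, y, z axes.
In Python, from cell import ctrl gives the robot as it stands. Calls block until the motion is done:
- ctrl.reach(position, orientation): joint-space move of the TCP to a pose.
- ctrl.move_straight(position, orientation=None, rate=0.15, contact_N=None): straight line of the TCP; orientation=None keeps the orientation; rate is the mean speed in m/s. With contact_N (N) it stops when the force on the tool has changed by that much, and returns True; else False.
- ctrl.move_joints(angles): joint-space move.
- ctrl.grip(opening, squeeze=None): opening from 0.0 (shut) to 1.0 (fully open); squeeze is the grip in N (None keeps the last); returns when the fingers have stopped.
- ctrl.dwell(seconds).
- ctrl.inverse_kinematics(position, orientation): joint angles nearest the present ones, or None.
- ctrl.read_state(): the state.
- ctrl.grab_frame(name): name is "scene" or "top" or "wrist"; returns the picture (384x512x3 uint8, red, green, blue); there is no depth.
- ctrl.get_calibration(name): a dict with "fx", "fy", "cx", "cy" (pixels), "dist" ([k1, k2, p1, p2, k3] as OpenCV has them; the pictures are not rectified), "rvec" (rotation vector, rad) and "tvec" (3), from world to camera coordinates, as OpenCV has them. Camera axes: x right, y down, z forward; pixel columns grow to the right and rows downward; lengths in m; the calibration is good to about 2 mm. A picture is of the moment at which its call begins: read the wrist's pose just before it. get_calibration takes no time and is no camera call; for the wrist camera it gives the pose at the moment of the call.
A pose or a line that the arm cannot do raises ctrl.PlanningError and nothing moves.
- ctrl.sign_off(): hands the job in; it is judged then, once.
The state is a dict: "clock": time; "joint_pos": joint angles; "qvel": joint speeds; "joint_torque": joint torques, N m; "tool_pos": TCP position; "eef_rot": TCP orientation; "contact_force": force on the tool from outside, world axes, zero at the start; "wrist_torque": the same for the moment, N m; "width": opening from 0.0 (shut) to 1.0 (fully open); "gripper_force": force on a finger pad.
Only numpy, scipy, OpenCV 4.12 (cv2) and the standard library are available. Lean on these libraries where they do the work, as an engineer would, in place of code of your own. Each camera call takes 0.05 s, during which the arm holds its last target. There are 200 camera calls.

## Task

Two turned posts, one with a red ball and one with a blue ball, stand on the drilling jig and hem in its brass locating pin: first stand both of them upright on the cork side board, then press the red ejector lever right down so that the pin rises, and stand the pin upright in the middle of the round green pad. After that put each post back upright on the jig where it stood at the start, red where red was and blue where blue was. Do not tip over the posts or the yellow glue bottle at any time.

Things in the scene. Friction and masses are not known exactly. Their poses are not given: they have to be found in the camera images.
- jig: fixed pale wooden block 84 (x) x 176 (y) x 60 mm high. Origin: centre of its underside. Mid-deck (x = y = 0) opens a round pocket 30 mm wide, 40 mm deep, holding the pin. Dark 50 mm squares on the deck, centred at x = 0, y = +45 and -45 mm: the posts start within about 6 mm of their centres. The ejector lever sticks out on the -x side.
- lever (a joint): ejector lever on the jig's -x side, hinged parallel to the jig's y. 0 rad = up, pin seated; 0.42 rad = fully down (stop). Pressing its red pad down lifts the pin in proportion, 22 mm at the stop. It takes about 4 to 6 N at the pad, is not sprung, and stays where it is left, also under the pin's weight.
- lever_pad (a point): centre of the top face of the lever's red pad (34 x 40 mm), 70 mm out from the hinge. With the lever up it lies 117 mm from the jig's origin along the jig's -x, 60 mm above the table; fully down it is 31 mm above the table and about 120 mm out.
- pin: brass locating pin, a cylinder 28 mm across and 42 mm high, 0.12 kg. Origin: centre of its underside, z up. Seated in the jig's pocket its underside is 20 mm above the table and its top 2 mm above the deck; with the lever fully down its top is 24 mm above the deck, enough for the fingertips to grip.
- post_red: post: pale square block 42 x 42 x 62 mm high, short neck, red ball 32 mm across on top; 99 mm high in all, 0.1 kg. Origin: centre of its underside, z up, x and y square to the block. Grip the block near its upper end. Starts on the jig's deck, on one of the two dark squares beside the pin, turned under 9 degrees from square to the jig; red and blue either way round.
- post_blue: post: pale square block 42 x 42 x 62 mm high, short neck, blue ball 32 mm across on top; 99 mm high in all, 0.1 kg. Origin: centre of its underside, z up, x and y square to the block. Grip the block near its upper end. Starts on the jig's deck, on one of the two dark squares beside the pin, turned under 9 degrees from square to the jig; red and blue either way round.
- side_board: fixed cork board with dark edge strips, 220 mm (x) x 130 mm (y), 10 mm thick; origin at the centre of its underside. The side area for the posts: there is room for both, for instance at x = +50 and x = -50 mm. It may be on the robot's left or right.
- pin_pad: fixed round green pad, 90 mm across, 8 mm thick, with a small white dot in its middle; origin at the centre of its underside. The pin's place. It is on the other side from the cork board.
- glue: yellow glue bottle with a black cap, 54 mm across, 150 mm high, standing loose beyond the jig. A bystander: origin at the centre of its underside, z up.
Things that resemble listed ones, but are neither listed nor needed, are in the scene too. Leave any orange, pink or turquoise look-alike of the post_red alone.

How it is judged:
On the way, in this order (a step that is already met when the one before it is completed fails the run):
1. both posts stand upright on the cork side board (x of post_red in the frame of side_board between -0.11 and 0.11 m and y of post_red in the frame of side_board between -0.065 and 0.065 m and z of post_red in the frame of side_board between 0.005 and 0.016 m and angle between each of post_red, post_blue's own z axis and vertical below 0.15 rad and x of post_blue in the frame of side_board between -0.11 and 0.11 m and y of post_blue in the frame of side_board between -0.065 and 0.065 m and z of post_blue in the frame of side_board between 0.005 and 0.016 m), for 0.2 s.
2. the lever has been pressed down and the pin has risen, both posts still on the board (all of step 1 and value of joint lever above 0.33 rad and z of pin in the frame of jig above 0.034 m), for 0.2 s.
3. the pin stands upright in the middle of the green pad while both posts are still on the board (all of step 1 and horizontal distance between pin and pin_pad below 0.015 m and z of pin in the frame of pin_pad between 0.003 and 0.013 m and angle between pin's own z axis and vertical below 0.15 rad and linear speed of pin below 0.02 m/s and angular speed of pin below 0.2 rad/s), for 0.2 s.
At the end, for the whole second after the job is handed in: The pin stands upright (within 0.15 rad) and at rest on the green pad, its axis within 15 mm of the pad's centre; each post stands upright (within 0.15 rad) and at rest on the jig, within 15 mm of where that same post stood at the start. The yaw of the posts does not matter (horizontal distance between pin and pin_pad below 0.015 m and z of pin in the frame of pin_pad between 0.003 and 0.013 m and angle between each of pin, post_red, post_blue's own z axis and vertical below 0.15 rad and linear speed of each of pin, post_red, post_blue below 0.02 m/s and angular speed of each of pin, post_red, post_blue below 0.2 rad/s and distance of each of post_red, post_blue from where it was at the start of the episode below 0.015 m); the robot touches nothing.
It fails at once if a post or the glue bottle is tipped over (tilted more than 0.7 rad) (angle between any of post_red, post_blue, glue's own z axis and vertical above 0.7 rad).
It also fails if it takes over 128 s, if anything falls off the work surface, if the arm or the gripper's body presses on something with over 40 N, if the wrist force passes 120 N, or if a joint passes its speed limit or range.

## Working session

There is one attempt and no reset: what is moved stays moved. The work goes in short steps, each a Python script; the robot and the scene stay as the last script left them, time stands still between calls to the robot, and variables do not carry over. Pictures are saved under pics/ and viewed, at most 14 in all, crops included, and the job is handed in when it is done.

```bash
ls; mkdir -p pics; python3 - <<'E'
from cell import ctrl
import cv2
s=ctrl.read_state();print(s['clock'],s['tool_pos'],s['eef_rot'],ctrl.grip_point_offset)
for n in ("top","scene"):
    cv2.imwrite(f"pics/{n}0.png",cv2.resize(ctrl.grab_frame(n)[:,:,::-1],(800,600)))
    print(ctrl.get_calibration(n))
E
```

```text
pics
0.0 [0.16065249 0.6296515  0.40382894] [[-9.68960340e-01  2.47216054e-01 -2.87015773e-04]
 [ 2.47216196e-01  9.68959077e-01 -1.56839337e-03]
 [-1.09625482e-04 -1.59066592e-03 -9.99998729e-01]] 0.1547
{'fx': 360.2247160085359, 'fy': 360.2247160085359, 'cx': 253.88476117129906, 'cy': 190.61777440762785, 'dist': array([-0.00933004,  0.        ,  0.        ,  0.        ,  0.        ]), 'rvec': array([ 2.16226   , -2.18487923,  0.14970826]), 'tvec': array([-1.37514064e-05,  6.28856098e-01,  7.91876374e-01])}
{'fx': 460.683139264012, 'fy': 460.683139264012, 'cx': 250.9051952486957, 'cy': 187.7344918022761, 'dist': array([-0.1729129,  0.       ,  0.       ,  0.       ,  0.       ]), 'rvec': array([ 2.21306212,  1.45304127, -0.40722812]), 'tvec': array([-0.26630634, -0.42734109,  1.47234148])}
```

View pics/top0.png

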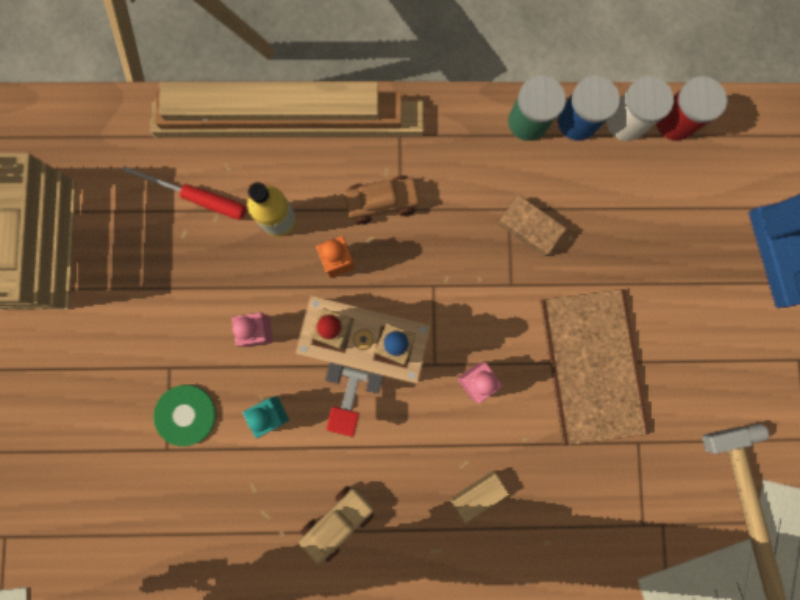

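View pics/scene0.png

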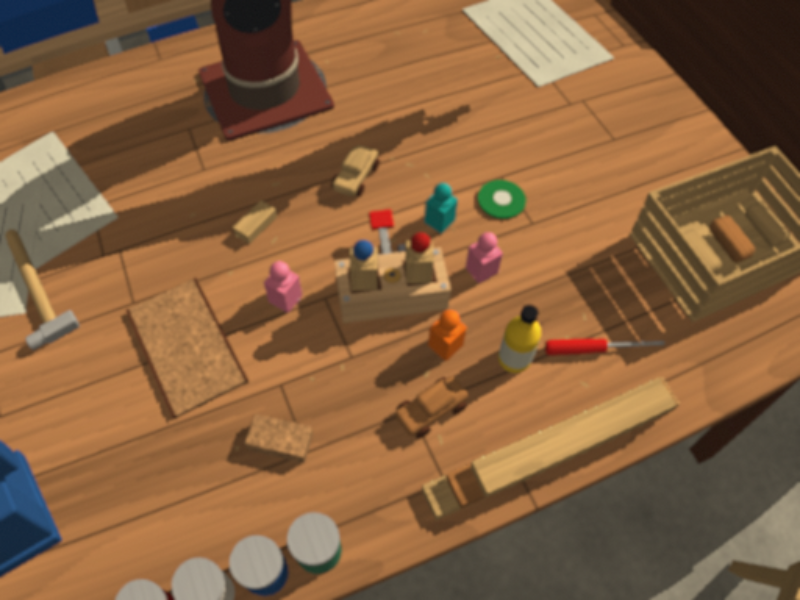

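Top view: the red-ball post (328,327) and blue-ball post (396,343) are on the pale jig. The lever pad is at (343,421), the green pad at (185,415), the cork board at (596,366) and the glue at (268,205). Look-alikes: orange (334,253), pink (250,328) and (483,381), and turquoise (265,416), all standing off the jig. The small cork block at (533,226) isn't the board. I'll confirm the posts in an enlarged crop.

```bash
cat > h.py <<'E'
from cell import ctrl
import cv2, numpy as np
def cal(n):
    c=ctrl.get_calibration(n); K=np.array([[c['fx'],0,c['cx']],[0,c['fy'],c['cy']],[0,0,1]])
    return K,c['dist'],cv2.Rodrigues(c['rvec'])[0],c['tvec'],c['rvec']
def ray(n,px,c=None):
    K,d,R,t,_=c or cal(n)
    u=cv2.undistortPoints(np.array([[px]],float),K,d)[0,0]
    return -R.T@t, R.T@np.array([u[0],u[1],1])
def at_z(n,px,z,c=None):
    o,d=ray(n,px,c); return o+d*(z-o[2])/d[2]
def proj(n,P,c=None):
    K,d,R,t,rv=c or cal(n); return cv2.projectPoints(np.array(P,float).reshape(-1,3),rv,t,K,d)[0][:,0]
def tri(p,q):
    (a,u),(b,v)=ray("top",p),ray("scene",q)
    s=np.linalg.lstsq(np.c_[u,-v],b-a,rcond=None)[0]
    return (a+u*s[0]+b+v*s[1])/2, np.linalg.norm(a+u*s[0]-b-v*s[1])
def blob(img,lo,hi,near,r=14):
    h=cv2.cvtColor(img,cv2.COLOR_RGB2HSV); m=cv2.inRange(h,np.array(lo),np.array(hi))
    if lo[0]==0: m|=cv2.inRange(h,np.array([172,lo[1],lo[2]]),np.array([180,255,255]))
    k=np.zeros_like(m); cv2.circle(k,tuple(int(v) for v in near),r,255,-1); m&=k
    y,x=np.nonzero(m); return np.array([(x.min()+x.max())/2,(y.min()+y.max())/2]),np.array([x.mean(),y.mean()]),len(x)
E
python3 - <<'E'
from h import *
f=512/800
T=ctrl.grab_frame("top");S=ctrl.grab_frame("scene")
R=([0,150,50],[8,255,255]);B=([100,110,40],[125,255,255]);G=([50,120,40],[80,255,255])
for nm,c,p,q in (("red",R,(328,327),(421,242)),("blue",B,(396,343),(364,250)),("lever",R,(343,421),(381,219)),("pad",G,(185,415),(501,199))):
    r=10 if nm!="pad" else 24
    a=blob(T,*c,np.array(p)*f,r);b=blob(S,*c,np.array(q)*f,r)
    print(nm,a,b,tri(a[1],b[1]), at_z("top",a[1],{"red":.143,"blue":.143,"lever":.06,"pad":.008}[nm]))
for z,pts in ((.06,[(313,298),(430,323),(417,382),(297,352),(363,339)]),(.01,[(543,299),(625,290),(647,434),(567,444)])):
    for p in pts: print(z,p,at_z("top",np.array(p)*f,z).round(4))
x,y,w,h=180,180,104,104
cv2.imwrite("pics/c1.png",cv2.resize(T[y:y+h,x:x+w,::-1],(600,600),interpolation=cv2.INTER_CUBIC))
E
```

```text
red (array([210., 209.]), array([209.97311828, 208.83870968]), 186) (array([269. , 154.5]), array([268.83333333, 154.03787879]), 132) (array([0.58073219, 0.08317583, 0.14806989]), np.float64(0.0003244262223953275)) [0.58100786 0.0835187  0.143     ]
blue (array([253. , 219.5]), array([252.99363057, 219.42675159]), 157) (array([232., 160.]), array([232.1       , 159.62222222]), 90) (array([ 0.55909975, -0.00148096,  0.14462331]), np.float64(2.633417495914541e-05)) [ 0.55915067 -0.00152708  0.143     ]
lever (array([219., 269.]), array([218.75985663, 269.33333333]), 279) (array([243.5, 139.5]), array([243.72881356, 139.60451977]), 177) (array([0.4544312 , 0.07215342, 0.05904907]), np.float64(0.0006151519285296807)) [0.4546291  0.07237331 0.06      ]
pad (array([118. , 265.5]), array([117.8875803 , 265.45074946]), 934) (array([320.5, 127. ]), array([320.40358744, 127.45515695]), 446) (array([0.46061785, 0.30888957, 0.00346585]), np.float64(0.002067399531636287)) [0.46124529 0.30837427 0.008     ]
0.06 (313, 298) [0.6269 0.1132 0.06  ]
0.06 (430, 323) [ 0.5896 -0.0529  0.06  ]
0.06 (417, 382) [ 0.5068 -0.0331  0.06  ]
0.06 (297, 352) [0.5506 0.1352 0.06  ]
0.06 (363, 339) [0.5679 0.0424 0.06  ]
0.01 (543, 299) [ 0.628  -0.2306  0.01  ]
0.01 (625, 290) [ 0.6407 -0.3582  0.01  ]
0.01 (647, 434) [ 0.4236 -0.379   0.01  ]
0.01 (567, 444) [ 0.411  -0.2577  0.01  ]
```

View pics/c1.png

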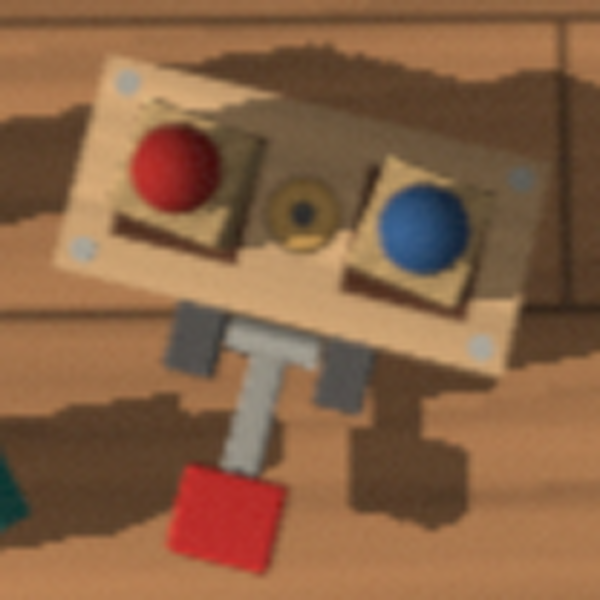

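The crop shows the red post at the left, the brass pin in the middle and the blue post at the right, all on the jig, with the lever below. Measured heights and the 117 mm lever distance agree with the description. Next is a wrist view from above the jig to refine yaw and centres.

```bash
cat >> h.py <<'E'
OFF=ctrl.grip_point_offset
def ori(a):
    """tool down, closing line at world angle a (deg); of the half-turn pair keep the one nearer joint 7's middle"""
    best=None
    for k in (0,np.pi):
        t=np.radians(a)+k; y=np.array([np.cos(t),np.sin(t),0]); z=np.array([0,0,-1.])
        R=np.c_[np.cross(y,z),y,z]
        q=ctrl.inverse_kinematics([0.55,0.0,0.40],R)
        if q is not None and (best is None or abs(q[6])<best[0]): best=(abs(q[6]),R)
    return best[1]
E
python3 - <<'E'
from h import *
R=ori(-17); ctrl.reach([.52,.04,.42],R)
c=cal("wrist"); W=ctrl.grab_frame("wrist"); np.savez("w1.npz",K=c[0],d=c[1],R=c[2],t=c[3],rv=c[4],W=W)
s=ctrl.read_state();print(s['clock'],s['joint_pos'],s['tool_pos'])
cv2.imwrite("pics/w1.png",cv2.resize(W[:,:,::-1],(800,600),interpolation=cv2.INTER_CUBIC))
print(proj("wrist",[[.5808,.0833,.143],[.559,-.0015,.143],[.568,.0415,.06],[.4546,.0724,.06]],c)*800/512)
E
```

```text
2.7 [-0.91225171  0.05342134  0.78714186  1.78371261 -0.03886434  1.32044717
 -0.41086562] [0.52004924 0.04111269 0.41992566]
[[494.42269334 185.62146495]
 [491.44373965 357.83396498]
 [467.03401972 241.90244927]
 [284.71304209 246.91521531]]
```

View pics/w1.png

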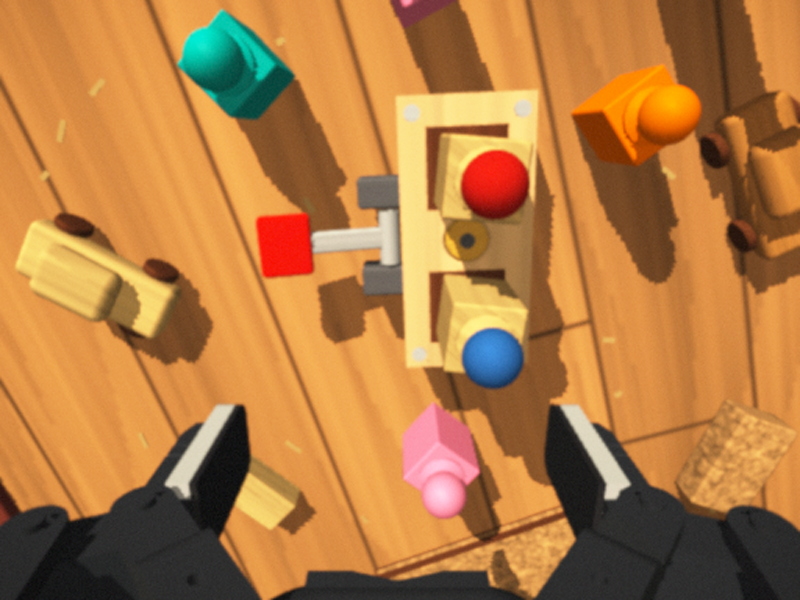

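The wrist view agrees with the estimates: red ball (495,184), blue (492,357), pin (466,240) and lever pad (285,245) all match the projections within 2 px. Moving the blue post to the board first.

```bash
cat >> h.py <<'E'
HI=0.40; GZ=0.110+OFF
JP={"red":(.5808,.0833),"blue":(.559,-.0015)}; JA=-20
b=np.radians(6.3); BP={"blue":np.array([.526,-.306])-.058*np.array([np.cos(b),np.sin(b)]),"red":np.array([.526,-.306])+.058*np.array([np.cos(b),np.sin(b)])}; BA=6.3
def st(): 
    s=ctrl.read_state(); return round(s['clock'],1),s['tool_pos'].round(4),round(float(s['width']),3),round(float(s['gripper_force']),1),s['contact_force'].round(1)
def pick(p,a,z,op=0.9,sq=40):
    R=ori(a); ctrl.reach([*p,HI],R); ctrl.grip(op); ctrl.move_straight([*p,z],rate=.15); ctrl.grip(0,sq); print("grip",st())
    ctrl.move_straight([*p,HI],rate=.15); print("up",st())
def place(p,a,z,op=0.8):
    R=ori(a); ctrl.reach([*p,HI],R); ctrl.move_straight([*p,z+.012],rate=.15)
    print("touch",ctrl.move_straight([*p,z-.003],rate=.02,contact_N=3),st())
    ctrl.grip(op); ctrl.move_straight([*p,HI],rate=.15)
E
python3 - <<'E'
from h import *
pick(JP["blue"],JA,GZ); place(BP["blue"],BA,GZ-.05)
print(st())
cv2.imwrite("pics/t2.png",cv2.resize(ctrl.grab_frame("scene")[:,:,::-1],(800,600)))
E
```

```text
grip (4.8, array([ 0.5593, -0.0015,  0.2655]), 0.49, 39.9, array([-0.8,  0.1,  6.3]))
up (5.8, array([ 0.5587, -0.0014,  0.399 ]), 0.489, 40.0, array([-0.8, -0.1, -1.8]))
touch True (8.9, array([ 0.4683, -0.3125,  0.2154]), 0.488, 40.0, array([-0.6,  0.9,  6.1]))
(10.7, array([ 0.4682, -0.3121,  0.3992]), 0.803, 0.0, array([-0.3, -0.1,  0.3]))
```

View pics/t2.png

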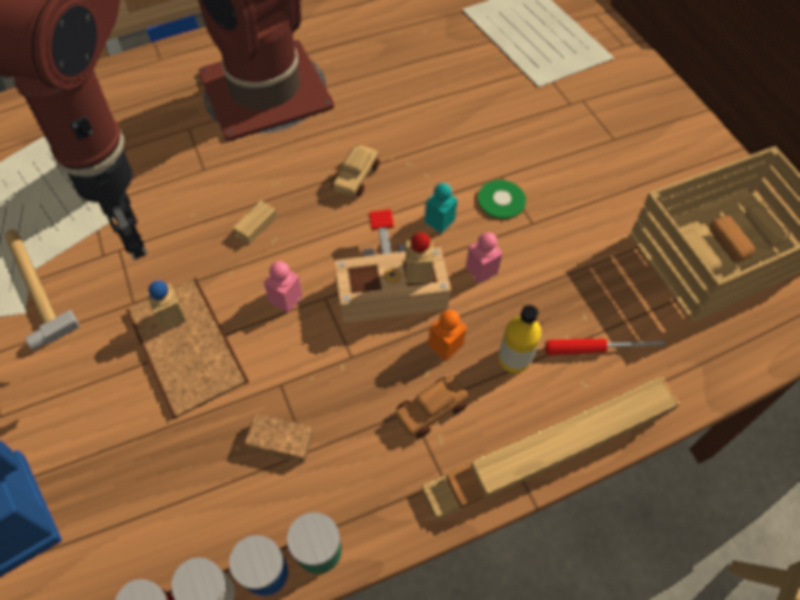

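Blue stands upright on the board at (160,305). Now red, then the lever.

```bash
python3 - <<'E'
from h import *
pick(JP["red"],JA,GZ); place(BP["red"],BA,GZ-.05); print(st())
S=ctrl.grab_frame("scene")
cv2.imwrite("pics/t3.png",cv2.resize(S[170:280,60:300,::-1],(800,366),interpolation=cv2.INTER_CUBIC))
E
```

```text
grip (14.0, array([0.581 , 0.0834, 0.2654]), 0.489, 41.0, array([-2.3, -0.3,  6.2]))
up (15.0, array([0.5805, 0.0834, 0.3991]), 0.488, 40.4, array([-0.2, -0.2,  0. ]))
touch True (18.4, array([ 0.5835, -0.2997,  0.2154]), 0.483, 41.1, array([-1.5,  0.1,  5.8]))
(20.1, array([ 0.5835, -0.2994,  0.399 ]), 0.805, 0.0, array([ 0.5,  1.1, -0. ]))
```

View pics/t3.png

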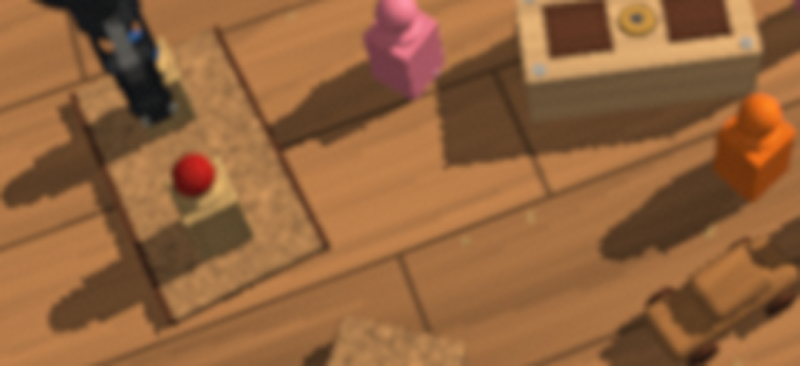

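Both posts stand on the cork: red at (195,175), blue behind the gripper at about (150,75). Next I press the lever and look at the pin.

```bash
python3 - <<'E'
from h import *
R=ori(-15); p=np.array([.4536,.0727])
ctrl.reach([*p,.40],R); ctrl.grip(0)
ctrl.move_straight([*p,.245],rate=.15)
hit=ctrl.move_straight([*p,.198],rate=.03,contact_N=18); print(hit,st())
ctrl.move_straight([*p,.30],rate=.15)
ctrl.reach([.50,.05,.42],R); ctrl.grip(1.0)
c=cal("wrist"); W=ctrl.grab_frame("wrist"); print(st())
cv2.imwrite("pics/w4.png",cv2.resize(W[:,:,::-1],(800,600),interpolation=cv2.INTER_CUBIC))
print(proj("wrist",[[.568,.0415,.084],[.568,.0415,.062],[.4517,.073,.031],[.4546,.0724,.06]],c)*800/512)
E
```

```text
True (24.7, array([0.4535, 0.0729, 0.2051]), -0.001, 9.5, array([-5.6,  0.6, 18.5]))
(26.9, array([0.5 , 0.05, 0.42]), 0.997, 0.0, array([0.7, 0.5, 0.7]))
[[508.37213964 257.98264273]
 [501.37052982 250.00278737]
 [320.55500878 239.73265319]
 [318.89708569 248.4434734 ]]
```

View pics/w4.png

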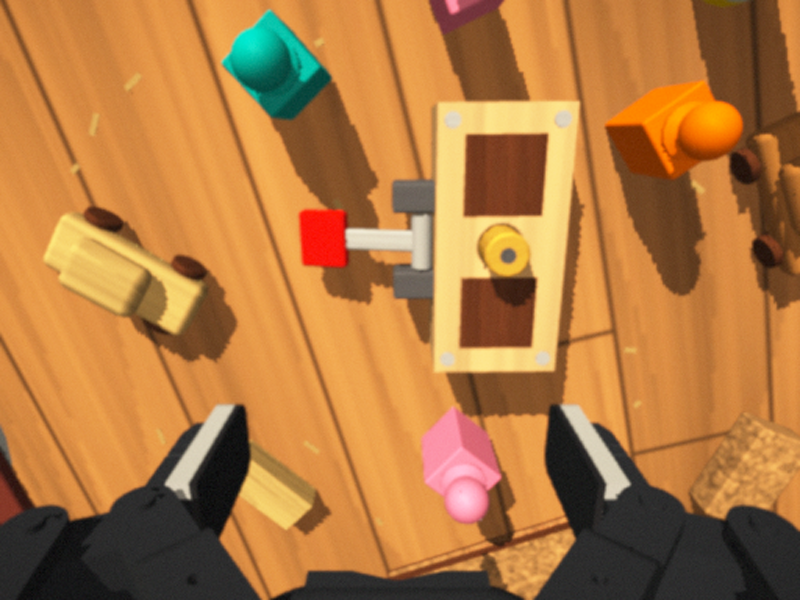

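The pin has risen (hole at (508,256), predicted (508,258)) and the lever pad is down at (324,238). Now I take the pin to the pad.

```bash
python3 - <<'E'
from h import *
pick((.568,.042),-15,.2365,op=0.7,sq=40)
place((.461,.3086),-15,.2365-.034,op=0.6)
print(st())
R=ori(-15); ctrl.reach([.40,.30,.42],R) if ctrl.inverse_kinematics([.40,.30,.42],R) is not None else None
c=cal("wrist"); W=ctrl.grab_frame("wrist"); T=ctrl.grab_frame("top")
print(proj("wrist",[[.461,.3086,.05],[.461,.3086,.008]],c)*800/512)
cv2.imwrite("pics/w5.png",cv2.resize(W[:,:,::-1],(800,600),interpolation=cv2.INTER_CUBIC))
E
```

```text
grip (29.7, array([0.5683, 0.0421, 0.237 ]), 0.31, 39.9, array([0.3, 0.9, 4.2]))
up (30.9, array([0.5677, 0.0421, 0.3991]), 0.308, 39.5, array([-0. , -0.4, -1.1]))
touch True (34.0, array([0.461 , 0.3087, 0.2037]), 0.31, 40.2, array([-1.4,  0.9,  5.2]))
(35.8, array([0.4608, 0.3085, 0.3993]), 0.604, 0.0, array([ 0.2,  0.4, -0.2]))
[[483.46036693 224.9793385 ]
 [474.40276055 215.11741143]]
```

View pics/w5.png

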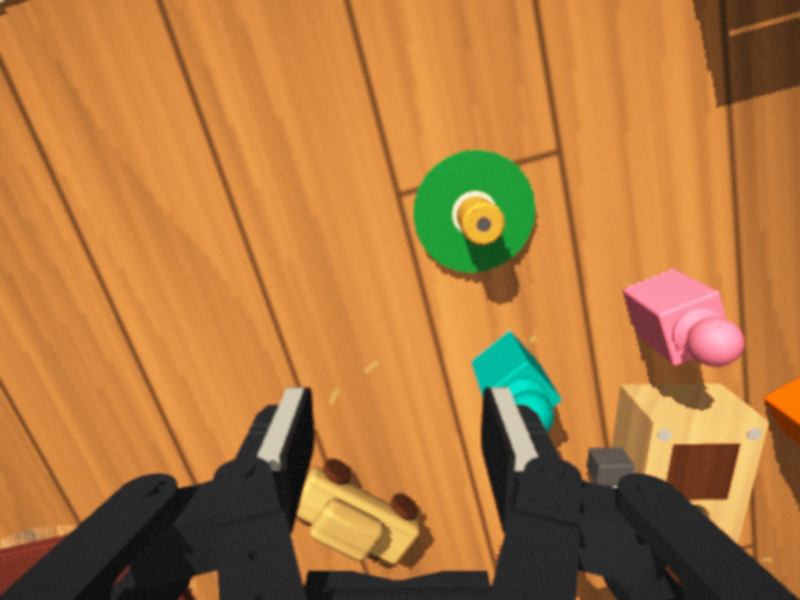

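The pin stands upright in the middle of the pad (pad centre (475,212), pin top hole (484,223)). Now I return the posts.

```bash
python3 - <<'E'
from h import *
for n in ("red","blue"):
    pick(BP[n],BA,GZ-.05,op=.8); place(JP[n],JA,GZ)
ctrl.reach([.45,-.25,.42],ori(JA)); ctrl.grip(1.0)
f=512/800; T=ctrl.grab_frame("top")
a=blob(T,[0,150,50],[8,255,255],np.array((328,327))*f,12); b=blob(T,[100,110,40],[125,255,255],np.array((396,343))*f,12)
print(a[1],at_z("top",a[1],.143),b[1],at_z("top",b[1],.143),st())
cv2.imwrite("pics/s6.png",cv2.resize(ctrl.grab_frame("scene")[:,:,::-1],(800,600)))
E
```

```text
grip (40.8, array([ 0.5839, -0.2998,  0.2155]), 0.485, 41.6, array([-0.7, -0.5,  6.5]))
up (42.2, array([ 0.5836, -0.2994,  0.3989]), 0.484, 41.1, array([ 0.5,  0.1, -1.1]))
touch True (45.2, array([0.5808, 0.0833, 0.2655]), 0.484, 41.8, array([-0.5, -0.5,  4.8]))
grip (50.1, array([ 0.4687, -0.3125,  0.2154]), 0.489, 40.7, array([-0.1,  0.7,  6. ]))
up (51.5, array([ 0.4682, -0.3121,  0.3992]), 0.485, 40.3, array([-0. ,  0. , -1.2]))
touch True (54.3, array([ 0.559 , -0.0014,  0.2655]), 0.491, 41.1, array([-1.7,  0.9,  7.1]))
[210.01639344 208.63934426] [0.58140253 0.08343392 0.143     ] [252.82580645 219.30322581] [ 0.55939835 -0.0011974   0.143     ] (57.1, array([ 0.4504, -0.2494,  0.4199]), 1.003, 0.0, array([-0.3, -0.2,  0.3]))
```

View pics/s6.png

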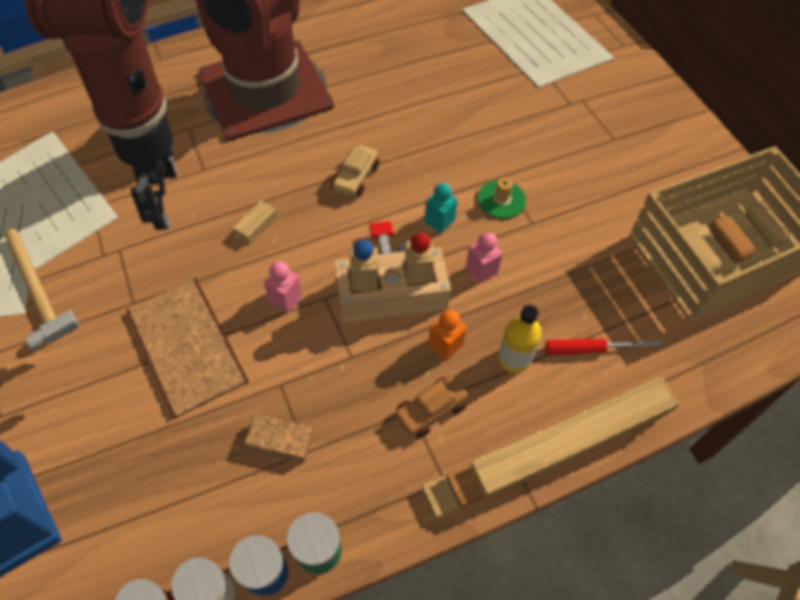

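Both posts are back on the jig within 1 mm of where they started (red (421,242), blue (364,250)). The pin is on the pad at (503,190), the glue is untouched and the arm is clear.

```bash
python3 -c "
from cell import ctrl
print(ctrl.sign_off())"
```

```text
the job is handed in; nothing more can be done
None
```

I handed the job in at about 57 s of the 128 s allowed: the pin stands upright in the middle of the green pad, both posts are back within about 1 mm of their measured starting points on the jig, and nothing was tipped over; the sign-off gave no verdict.

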